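Eject the archive cartridge and stand it in its bay

TASK

Press the red ejector slide of the grey dock fully in so that the green-banded cartridge is pushed out of its slot, let the slide spring back, then draw the cartridge out and set it down, without dropping it, standing upright with its green band on top in the tray bay with the green pad. Leave the other cartridges and everything else on the table where they are.

Things in the scene. Friction and masses are not known exactly. Their poses are not given: they have to be found in the camera images.
- dock: Grey fixed cartridge dock, 156 wide (y), 200 deep (x). Origin on the table below the slot mouth's centre; own z up, own -x its front, to which its head leans. The flat top face, slot and ejector lean 35 deg: the way out of the slot (the face's normal) is (-0.574, 0, 0.819) in dock axes; up the face is (0.819, 0, 0.574). The face reaches 48 down and 45 up the slope from the slot's centre.
- slot_mouth (a point): Centre of the slot mouth, in the plane of the sloping face, 125 above the table. Axes as the dock's. The mouth is 28.5 (up the slope) by 75 (dock y), the slot 98 deep; the face round it is flat and clear but for the ejector.
- ejector (a joint): Travel of the red ejector slide, m: 0 = out, 0.017 = fully in, along the slot's direction into the face. A spring returns it (1 N at rest, 5 N fully in; 5 to 12 N in all while pushing the cartridge). It drives a pusher under the cartridge that moves twice as far: a full press pushes the cartridge out about 33 mm. There a spring shoe holds it; drawing it out takes about 5 N.
- ejector_top (a point): Centre of the top of the red ejector cap (24 up the slope by 26 along dock y, 26 above the face when out, 9 when fully in), 71 to the dock's +y side of the slot centre. It moves with the cap. Own z is the way out of the slot (press along -z), own x points up the slope.
- cartridge_center (a point): Centre of the black cartridge with the green band: 26 thick (own x), 72 wide (own y), 100 long (own z), about 0.18 kg; the band is round the +z end, up to the top. In the dock its own z is the way out of the slot and its top stands 2 above the face; after a full press about 35. It may be gripped firmly across its thickness.
- tray: Blue tray fixed to the table: 54 (x) by 280 (y), walls 33 high and 4 thick, floor 4 thick, with three bays side by side along its own y, pitch 92, each 46 (x) by 88 (y) inside. Origin under its centre, on the table.
- bay_pad: Green pad, 42 (x) by 84 (y) by 3 thick, on the floor of the free bay, at its centre; which of the three bays varies. Origin at the centre of its underside, 4 above the table; axes as the tray's. The pad's top, 7 above the table, is what the cartridge stands on.
- cart_orange_center (a point): Centre of a cartridge of the same size with an orange band, standing upright in another bay on the tray floor. Leave it alone.
- cart_white_center (a point): Centre of a cartridge of the same size with a white band, standing upright in the third bay. Leave it alone.
- loupe: Dark loose magnifier, 38 in diameter and 38 high, standing between dock and tray; origin under its centre. Leave it alone.
- mug: White loose mug, 80 in diameter and 90 high, beyond the dock and tray; origin under its centre. Leave it alone.
- stapler: Blue loose stapler, 130 by 34 by 41 high, near the robot on the right; origin under its centre. Leave it alone.
Not all that is in view belongs to the job. Leave any pink or yellow look-alike of the part that bears cartridge_center alone.

How it is judged:
On the way, in this order (a step that is already met when the one before it is completed fails the run):
1. the ejector slide is pressed in (more than 14 of its 17 mm) and the cartridge stands pushed out of the slot by at least 24 mm (value of joint ejector above 0.014 m and distance between cartridge_center and slot_mouth below 0.025 m), for 0.05 s.
2. the slide has sprung back and the cartridge is still standing out of the slot (value of joint ejector below 0.003 m and distance between cartridge_center and slot_mouth below 0.032 m), for 0.2 s.
3. the cartridge is held in the fingers, drawn clear of the slot (contact force between cartridge and the fingers above 0.5 N and distance between cartridge_center and slot_mouth above 0.075 m and height (world z) of cartridge_center above 0.16 m), for 0.1 s.
4. the cartridge, still held, is lowered to within 10 mm of the pad in the green-padded bay (contact force between cartridge and the fingers above 0.3 N and horizontal distance between cartridge_center and bay_pad below 0.018 m and z of cartridge_center in the frame of bay_pad between 0.04 and 0.063 m), for 0.1 s.
At the end, for the whole second after the job is handed in: The green-banded cartridge stands released and at rest on the green pad, in that bay (centre within 18 mm of the pad's centre), upright within 0.12 rad with the band on top; the ejector slide is sprung out (within 3 mm) (horizontal distance between cartridge_center and bay_pad below 0.018 m and z of cartridge_center in the frame of bay_pad between 0.04 and 0.058 m and angle between cartridge_center's own z axis and vertical below 0.12 rad and linear speed of cartridge below 0.02 m/s and value of joint ejector below 0.003 m); the robot touches nothing.
It fails at once if the orange-banded cartridge is moved by more than 15 mm (distance of cart_orange_center from where it was at the start of the episode above 0.015 m).
It fails at once if the white-banded cartridge is moved by more than 15 mm (distance of cart_white_center from where it was at the start of the episode above 0.015 m).
It fails at once if the magnifier is moved by more than 15 mm (distance of loupe from where it was at the start of the episode above 0.015 m).
It fails at once if the mug is moved by more than 15 mm (distance of mug from where it was at the start of the episode above 0.015 m).
It fails at once if the stapler is moved by more than 15 mm (distance of stapler from where it was at the start of the episode above 0.015 m).
It also fails if it takes over 50 s, if anything falls off the work surface, if the arm or the gripper's body presses on something with over 40 N, if the wrist force passes 120 N, or if a joint passes its speed limit or range.

ROBOT

A 6-joint arm with a two-finger parallel gripper is mounted at the origin on the work surface. World frame = base frame: x ahead of the robot, y to its left, z up, the work surface at z = 0. Lengths are in m, angles in rad, forces in N, time in s.
With the tool pointing down it reaches from about 0.425 to 0.95 m from the base axis. Payload 3.5 kg.
Tool frame: the origin (TCP) lies on the centre line of the jaws, within the pads' length; the fingertips stand 8 mm ahead of it and the grasp point (between the pads) lies 11 mm behind it; z points along the fingers, y is the line along which they close (so a half turn about z gives the same grasp; the last joint's range is limited). The gripper opens to 85 mm and grips with 20 to 120 N. Pads are 22 mm wide; open, the fingers measure 114 mm over their backs; the gripper's body (76 mm by 85 mm) begins 54 mm behind the grasp point. The pads swing forward as they close: fully open they stand 13 mm farther back than shut.
Start: joints at [1.03, 0.286, 1.577, -0, 1.279, -0.15], TCP at [0.257, 0.624, 0.239] pointing down, gripper open.
Joint ranges: [-2.77, 2.77], [-0.9, 2.22], [0.21, 2.48], [-1.53, 4.67], [0.24, 2.81], [-2.84, 2.84]. Speed limits (rad/s): [2.79, 2.79, 3.14, 3.14, 3.14, 3.14].

INTERFACE

Orientations are given as a unit quaternion [x, y, z, w].
In Python, from plant import ctrl gives the robot as it stands. The module is installed in compiled form; this text tells all that it offers.
- The arm moves only by the tool send_rows, never from a script. Its argument "steps" is a list of rows, each a list of 5 numbers: the shift along the tool's x, y, z in m, then the turn about the tool's z in degrees, then the opening, from -1 (shut) to 1 (fully open). A call has 1 to 12 rows; each row is the pose to reach, as a shift and turn from the pose commanded when the call began, along the tool's axes at that moment; what a row does not reach only later rows make up. A row lasts 1/10 s, in which the tool goes at most 50 mm and 8.59 degrees, less where a joint would pass 70% of its speed; a pose out of reach is approached as far as the arm can. A call with a gripper value outside its range is refused whole. The fingers move at their own pace and stop on an object; "squeeze" is the grip in N (left out, the last holds). Time passes only in rows, so rows that repeat a pose let the fingers close. It gives the time, the measured TCP pose, the force, the opening and the grip force at its end, in the units of the state.
- ctrl.get_state(): the state, without advancing time (a new reading comes with each control period).
- ctrl.read_camera(name): name is "side" or "top" or "wrist"; returns the picture (400x640x3 uint8, red, green, blue); there is no depth.
- ctrl.calibration(name): a dict with "intrinsics" (3x3 intrinsics, pixels), "extrinsics" (4x4, takes a point from world to camera coordinates); the wrist camera has in their place "tool_from_camera" (4x4, takes a point from camera to tool coordinates, whose origin is the TCP and whose axes are the flange's). Camera axes: x right, y up, looking along -z (the intrinsics and any distortion apply to the point x, -y, -z); pixel columns grow to the right and rows downward; lengths in m; the calibration is good to about 2 mm. A picture is of the moment at which its call begins: read the wrist's pose just before it. calibration takes no time and is no camera call.
- ctrl.sign_off(): hands the job in; it is judged then, once.
The state is a dict: "time": time; "qpos": joint angles; "dq": joint speeds; "joint_efforts": joint torques, N m; "eef_pos": TCP position; "tcp_rot": TCP orientation; "contact_force": force on the tool from outside, world axes, zero at the start; "wrist_torque": the same for the moment, N m; "opening": opening from 0.0 (shut) to 1.0 (fully open); "finger_force": force on a finger pad.
Only numpy, scipy, OpenCV 4.12 (cv2) and the standard library are available. Lean on these libraries where they do the work, as an engineer would, in place of code of your own. Each camera call takes 0.05 s, during which the arm holds its last target. There are 200 camera calls.

## Working session

There is one attempt and no reset: what is moved stays moved. The work goes in short steps, Python scripts to look and compute and a tool call to move; the robot and the scene stay as the last step left them, time stands still between calls to the robot, and variables do not carry over. Pictures are saved under pics/ and viewed, at most 10 in all, crops included, and the job is handed in when it is done.

Besides the shell and the picture viewer there is one more tool, called after ">>>" as name([rows], argument=value, ...), one row to a line, values as JSON. send_rows: Moves the arm, as the interface text tells. Its arguments: {"type":"object","properties":{"steps":{"type":"array","items":{"type":"array","items":{"type":"number"}}},"squeeze":{"type":"number"}},"required":["steps"]}

```bash
mkdir -p pics
cat > h.py <<'E'
import numpy as np, cv2
from plant import ctrl
from scipy.spatial.transform import Rotation as R
def snap(n,f):
    im=ctrl.read_camera(n); cv2.imwrite('pics/%s.png'%f,im[:,:,::-1]); return im
def cam(n,st=None):
    c=ctrl.calibration(n); K=np.array(c['intrinsics'])
    if n=='wrist':
        T=np.eye(4); T[:3,:3]=R.from_quat(st['tcp_rot']).as_matrix(); T[:3,3]=st['eef_pos']
        return K,np.linalg.inv(T@np.array(c['tool_from_camera'])),c
    return K,np.array(c['extrinsics']),c
def ray(K,E,uv):
    d=np.linalg.inv(K)@[uv[0],uv[1],1]; d=np.array([d[0],-d[1],-d[2]])
    return -E[:3,:3].T@E[:3,3], E[:3,:3].T@d
def onz(K,E,uv,z):
    o,d=ray(K,E,uv); return o+d*(z-o[2])/d[2]
def proj(K,E,p):
    q=E[:3,:3]@np.array(p)+E[:3,3]; q=K@[q[0],-q[1],-q[2]]; return q[:2]/q[2]
def meet(rs):
    A=0;b=0
    for o,d in rs:
        d=d/np.linalg.norm(d);P=np.eye(3)-np.outer(d,d);A=A+P;b=b+P@o
    return np.linalg.solve(A,b)
E
python3 - <<'E'
from h import *
st=ctrl.get_state();print(st)
for n in('top','side','wrist'):
    snap(n,n+'0');K,X,c=cam(n,st);print(n,K.tolist(),(-X[:3,:3].T@X[:3,3]).round(3),X[:3,:3].round(2).tolist(),[k for k in c])
    if 'distortion' in str(c.keys()):print(c)
print(ctrl.calibration('wrist'))
E
```

```text
{'time': 0.0, 'qpos': array([ 1.03000049e+00,  2.87213896e-01,  1.57819898e+00,  2.55986431e-05,
        1.27863816e+00, -1.49991090e-01]), 'dq': array([-0.00050679, -0.00150195, -0.00103631,  0.00110433,  0.0009612 ,
        0.00023801]), 'joint_efforts': array([ 4.85551482e-04, -4.05963993e+01, -2.92636675e+01, -2.47390682e-05,
        5.70543401e-03, -5.56967763e-06]), 'eef_pos': array([0.25674953, 0.623554  , 0.23790313]), 'tcp_rot': array([ 1.94164753e-01,  9.80968163e-01, -1.15244935e-03, -4.27692153e-04]), 'contact_force': array([ 0.43873653,  0.13638612, -0.25971718]), 'wrist_torque': array([ 0.04329544, -0.01722577,  0.0182337 ]), 'finger_force': 0.0, 'opening': 0.9990135562781775}
top [[392.23300036163516, 0.0, 320.924858859986], [0.0, 392.23300036163516, 199.93278958323916], [0.0, 0.0, 1.0]] [ 0.306 -0.027  1.146] [[-0.06, -1.0, 0.0], [0.98, -0.06, 0.21], [-0.21, 0.02, 0.98]] ['intrinsics', 'extrinsics']
side [[417.3443582470598, 0.0, 318.54308707132583], [0.0, 417.3443582470598, 196.6179512836061], [0.0, 0.0, 1.0]] [ 0.082 -0.649  0.967] [[0.81, -0.58, -0.01], [0.44, 0.61, 0.65], [-0.37, -0.54, 0.76]] ['intrinsics', 'extrinsics']
wrist [[288.8683578361265, 0.0, 317.7317164848277], [0.0, 288.8683578361265, 198.74416992421914], [0.0, 0.0, 1.0]] [0.182 0.655 0.372] [[0.38, 0.92, -0.0], [-0.88, 0.36, -0.32], [-0.29, 0.12, 0.95]] ['intrinsics', 'tool_from_camera']
{'intrinsics': array([[288.86835784,   0.        , 317.73171648],
       [  0.        , 288.86835784, 198.74416992],
       [  0.        ,   0.        ,   1.        ]]), 'tool_from_camera': array([[-4.85697497e-04,  9.48091145e-01,  3.17998340e-01,
         8.14991478e-02],
       [ 9.99999855e-01,  3.86083755e-04,  3.76275034e-04,
         3.84454006e-04],
       [ 2.33969035e-04,  3.17998477e-01, -9.48091195e-01,
        -1.34270865e-01],
       [ 0.00000000e+00,  0.00000000e+00,  0.00000000e+00,
         1.00000000e+00]])}
```

View pics/top0.png

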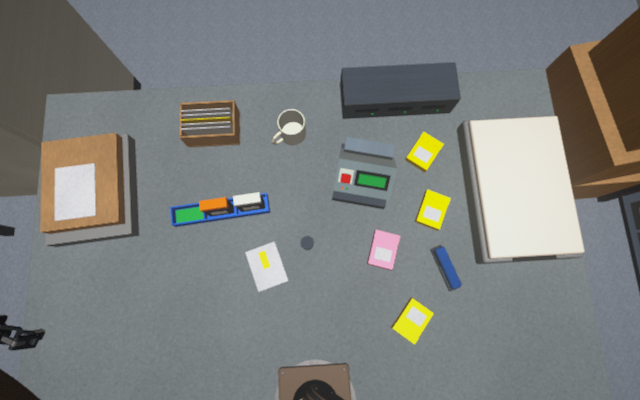

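View pics/side0.png

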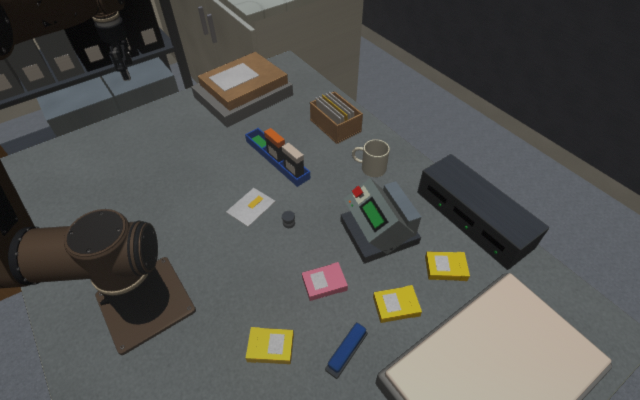

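The top view shows the dock with the green cartridge end at (372,181) and the red cap at (346,178). The tray is at (220,210), and its free pad (187,214) is in the left-hand bay. The side view shows the green end at (373,214), the cap at (358,192) and the pad at (260,142). The tool can only point down. I'll therefore press with shut fingers, grip across the width, and bring the cartridge upright by pivoting it between the pads.

```bash
cat >> h.py <<'E'
def masks(im):
    h=cv2.cvtColor(im,cv2.COLOR_RGB2HSV);H,S,V=cv2.split(h)
    return {'green':(H>45)&(H<80)&(S>120)&(V>50),'red':((H<5)|(H>174))&(S>150)&(V>90),
     'orange':(H>=6)&(H<14)&(S>190)&(V>120),'blue':(H>100)&(H<125)&(S>150)&(V>60)}
def blobs(m,amin=15):
    n,l,s,c=cv2.connectedComponentsWithStats(m.astype(np.uint8))
    out=[]
    for i in range(1,n):
        if s[i,4]>=amin:
            p=np.argwhere(l==i)[:,::-1].astype(np.int32); h=cv2.convexHull(p)
            r=cv2.minAreaRect(h); out.append((s[i,4],c[i].round(1),cv2.boxPoints(r).round(1).tolist()))
    return out
E
python3 - <<'E'
from h import *
for n in('top','side'):
    im=cv2.imread('pics/%s0.png'%n)[:,:,::-1].copy()
    for k,m in masks(im).items():
        for b in blobs(m): print(n,k,b[0],b[1],b[2])
    a=im[120:230,160:400] if n=='top' else im[110:270,230:430]
    cv2.imwrite('pics/c_%s.png'%n,cv2.resize(a[:,:,::-1],None,fx=3.3 if n=='top' else 3.6,fy=3.3 if n=='top' else 3.6,interpolation=cv2.INTER_CUBIC))
E
python3 -c "
import cv2,numpy as np
a=cv2.imread('pics/c_top.png');b=cv2.imread('pics/c_side.png')
b=cv2.resize(b,None,fx=.4,fy=.4)
print(a.shape,b.shape)"
```

```text
top green 290 [371.6 180.4] [[357.1000061035156, 183.39999389648438], [358.79998779296875, 173.0], [386.20001220703125, 177.5], [384.5, 187.89999389648438]]
top green 310 [188.5 214.4] [[174.39999389648438, 210.10000610351562], [201.1999969482422, 206.3000030517578], [202.89999389648438, 218.1999969482422], [176.10000610351562, 222.0]]
top red 71 [345.3 178.2] [[340.3999938964844, 181.39999389648438], [341.79998779296875, 173.5], [350.20001220703125, 174.89999389648438], [348.8999938964844, 182.8000030517578]]
top blue 511 [221.6 212.3] [[168.89999389648438, 207.0], [266.5, 192.39999389648438], [269.29998779296875, 211.0], [171.6999969482422, 225.60000610351562]]
top blue 336 [448.3 267.4] [[435.79998779296875, 250.0], [443.1000061035156, 246.60000610351562], [460.79998779296875, 284.79998779296875], [453.3999938964844, 288.20001220703125]]
side green 92 [259.2 140.3] [[252.0, 138.0], [257.0, 133.0], [266.5, 142.5], [261.5, 147.5]]
side green 296 [372.9 214.2] [[360.70001220703125, 206.3000030517578], [370.70001220703125, 199.89999389648438], [384.70001220703125, 221.6999969482422], [374.70001220703125, 228.10000610351562]]
side red 68 [356.9 191.1] [[351.5, 191.5], [357.5, 185.5], [363.0, 191.0], [357.0, 197.0]]
side orange 102 [273.9 135.5] [[265.0, 132.0], [268.79998779296875, 127.5], [282.70001220703125, 139.10000610351562], [279.0, 143.60000610351562]]
side blue 143 [278.  160.2] [[239.0, 146.10000610351562], [246.3000030517578, 133.60000610351562], [309.20001220703125, 170.0], [301.8999938964844, 182.60000610351562]]
side blue 608 [346.7 346.9] [[327.5, 363.8999938964844], [356.1000061035156, 322.5], [366.20001220703125, 329.5], [337.70001220703125, 370.8999938964844]]
(363, 792, 3) (230, 288, 3)
```

View pics/c_top.png

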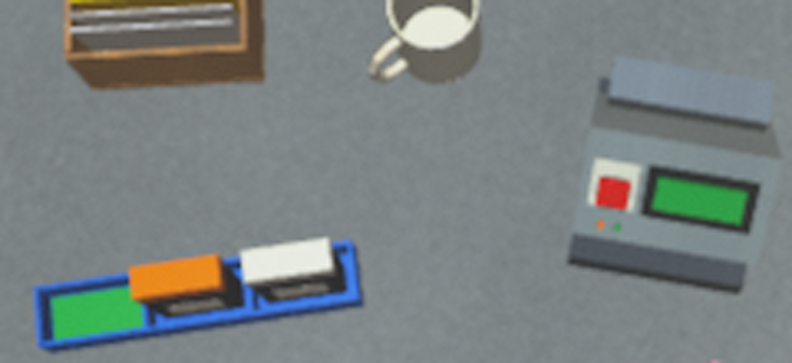

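View pics/c_side.png

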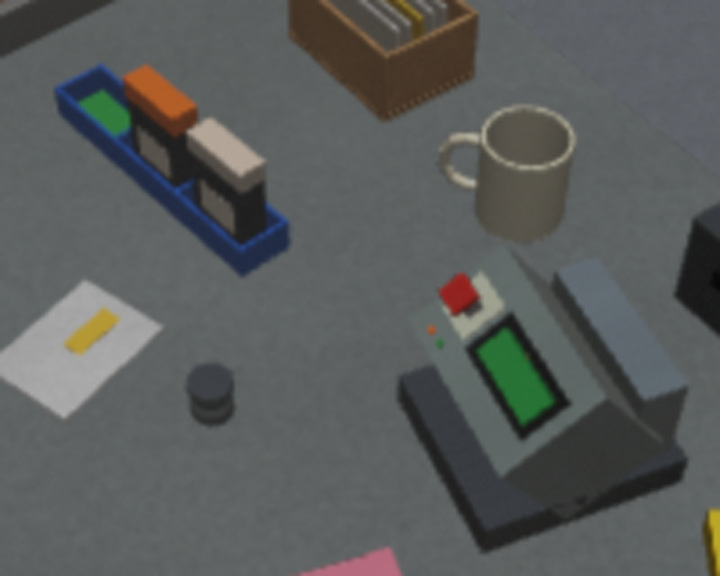

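Run:
```python
from h import *
C={n:cam(n)[:2] for n in('top','side')}
for nm,t,s in(('cart',(371.6,180.4),(372.9,214.2)),('cap',(345.3,178.2),(356.9,191.1))):
    rt,rs=ray(*C['top'],t),ray(*C['side'],s);p=meet([rt,rs]);print(nm,p.round(4),'reproj',proj(*C['top'],p).round(1),proj(*C['side'],p).round(1))
    z={'cart':.1266,'cap':.146}[nm];print('  on z',onz(*C['top'],t,z).round(4),onz(*C['side'],s,z).round(4))
e=onz(*C['top'],(357.95,178.2),.1266)-onz(*C['top'],(385.35,182.7),.1266);print('yaw dock y',np.degrees(np.arctan2(-e[0],e[1])),np.linalg.norm(e))
e=onz(*C['side'],(365.7,203.1),.1266)-onz(*C['side'],(379.7,224.9),.1266);print('yaw dock side',np.degrees(np.arctan2(-e[0],e[1])),np.linalg.norm(e))
q=[onz(*C['top'],u,.033) for u in((168.9,207),(266.5,192.4),(269.3,211),(171.7,225.6))]
print('tray corners',np.round(q,4)[:,:2].tolist(),'c',np.mean(q,0).round(4))
q=[onz(*C['side'],u,.033) for u in((239,146.1),(246.3,133.6),(309.2,170),(301.9,182.6))]
print('tray side',np.round(q,4)[:,:2].tolist())
print('pad',onz(*C['top'],(188.5,214.4),.007).round(4), 'corners',[onz(*C['top'],u,.007)[:2].round(3).tolist() for u in((174.4,210.1),(201.2,206.3),(202.9,218.2),(176.1,222))])
print('loupe',onz(*C['top'],(307,242),.038).round(3),'orange top',onz(*C['side'],(273.9,135.5),.1).round(3))
```

```text
cart [ 0.5742 -0.1847  0.1262] reproj [371.7 180.2] [372.7 214.3]
  on z [ 0.5735 -0.1843  0.1266] [ 0.5746 -0.185   0.1266]
cap [ 0.5786 -0.1126  0.1467] reproj [345.3 178.1] [356.8 191.1]
  on z [ 0.5784 -0.1125  0.146 ] [ 0.5794 -0.1121  0.146 ]
yaw dock y -13.019579552067196 0.07444802877936738
yaw dock side -12.82204274939276 0.0773838478369723
tray corners [[0.5529, 0.3927], [0.5798, 0.1103], [0.5242, 0.1039], [0.4981, 0.3835]] c [0.5388 0.2476 0.033 ]
tray side [[0.4575, 0.3448], [0.5077, 0.3858], [0.5826, 0.1177], [0.5342, 0.0867]]
pad [0.5331 0.3445 0.007 ] corners [[0.548, 0.386], [0.555, 0.307], [0.519, 0.302], [0.513, 0.38]]
loupe [ 0.428 -0.     0.038] orange top [0.543 0.252 0.1  ]
```

```bash
cat >> h.py <<'E'
def togo(p,yaw=None):
    st=ctrl.get_state();M=R.from_quat(st['tcp_rot']).as_matrix()
    d=M.T@(np.array(p)-st['eef_pos']); y=np.degrees(np.arctan2(M[1,0],M[0,0]))
    t=None if yaw is None else ((y-yaw+180)%360-180)
    print('t',round(st['time'],2),'at',st['eef_pos'].round(4),'toolx yaw',round(y,2),'shift mm',(1000*d).round(1),'turn',t,'F',st['contact_force'].round(1))
E
python3 -c "
from h import *
togo((.537,-.103,.206),167.1)"
```

```text
t 0.15 at [0.2568 0.6237 0.2382] toolx yaw 157.61 shift mm [-535.9 -565.1   33.1] turn -9.490117574303326 F [ 0.4 -0.3  0.4]
```

>>> send_rows([
  [-0.536,-0.565,0,-9.5,-1],
  [-0.536,-0.565,0,-9.5,-1],
  [-0.536,-0.565,0,-9.5,-1],
  [-0.536,-0.565,0,-9.5,-1],
  [-0.536,-0.565,0,-9.5,-1],
  [-0.536,-0.565,0,-9.5,-1],
  [-0.536,-0.565,0,-9.5,-1],
  [-0.536,-0.565,0,-9.5,-1],
  [-0.536,-0.565,0,-9.5,-1],
  [-0.536,-0.565,0,-9.5,-1],
  [-0.536,-0.565,0,-9.5,-1],
  [-0.536,-0.565,0,-9.5,-1],
], squeeze=30)

```text
time: 1.35
eef_pos: [0.4732, 0.0623, 0.2393]
tcp_rot: [0.112, 0.994, 0.0, 0.0]
contact_force: [1.4, 0.7, 1.0]
opening: 0.0
finger_force: 0.0
```

```bash
python3 -c "
from h import *
togo((.537,-.103,.206),167.1)"
```

```text
t 1.35 at [0.4732 0.0623 0.2393] toolx yaw 167.1 shift mm [ -99.1 -146.9   33.3] turn -0.0022888426745453216 F [1.4 0.7 1. ]
```

>>> send_rows([
  [-0.099,-0.147,0.033,0,-1],
  [-0.099,-0.147,0.033,0,-1],
  [-0.099,-0.147,0.033,0,-1],
  [-0.099,-0.147,0.033,0,-1],
  [-0.099,-0.147,0.033,0,-1],
  [-0.099,-0.147,0.033,0,-1],
])

```text
time: 1.95
eef_pos: [0.5364, -0.1013, 0.2057]
tcp_rot: [0.113, 0.994, 0.0, -0.001]
contact_force: [-0.0, -0.4, 0.4]
opening: 0.001
finger_force: 0.0
```

```bash
python3 -c "
from h import *
togo((.5708,-.1108,.157),167.1)
st=ctrl.get_state();im=snap('wrist','w1');K,E,c=cam('wrist',st)
for k,m in masks(im).items():
    if k in('green','red'):
        for b in blobs(m,60):print(k,b[0],b[1],b[2],'z.126',onz(K,E,b[1],.1266).round(4),'z.1467',onz(K,E,b[1],.1467).round(4))
"
```

```text
t 1.95 at [ 0.5364 -0.1013  0.2057] toolx yaw 167.03 shift mm [-35.7  -1.6  48.6] turn -0.07436583019946852 F [-0.  -0.4  0.4]
green 2764 [231.8 270.6] [[187.0, 287.0], [187.0, 255.0], [275.0, 255.0], [275.0, 287.0]] z.126 [ 0.573  -0.1843  0.1266] z.1467 [ 0.5621 -0.1748  0.1467]
```

View pics/w1.png

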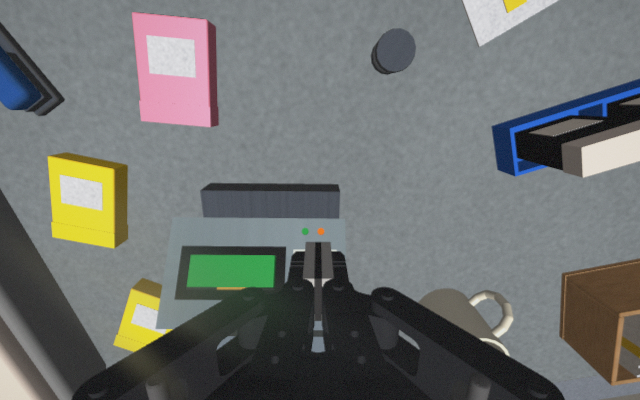

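The wrist view shows the fingers over the cap. The slot edges lie square to the image, so the yaw is right, and the green end is at (232,270), which agrees with the first measurement. Next is the press.

>>> send_rows([
  [-0.015,-0.001,0.02,0,-1],
  [-0.03,-0.0016,0.041,0,-1],
  [-0.033,-0.0016,0.0447,0,-1],
  [-0.036,-0.0016,0.049,0,-1],
  [-0.039,-0.0016,0.053,0,-1],
  [-0.042,-0.0016,0.0575,0,-1],
  [-0.042,-0.0016,0.0575,0,-1],
])

```text
time: 2.7
eef_pos: [0.5763, -0.1108, 0.1509]
tcp_rot: [0.112, 0.994, 0.001, -0.002]
contact_force: [-6.6, 3.0, 6.6]
opening: 0.001
finger_force: 4.5
```

```bash
python3 -c "
from h import *
togo((.5708,-.1108,.157),167.1)
snap('side','s2')
im=cv2.imread('pics/s2.png');cv2.imwrite('pics/s2c.png',cv2.resize(im[140:260,310:430],None,fx=4,fy=4))
"
```

```text
t 2.7 at [ 0.5763 -0.1108  0.1509] toolx yaw 167.17 shift mm [ 5.4 -1.3 -6. ] turn 0.06667263552279223 F [-6.6  3.   6.6]
```

View pics/s2c.png

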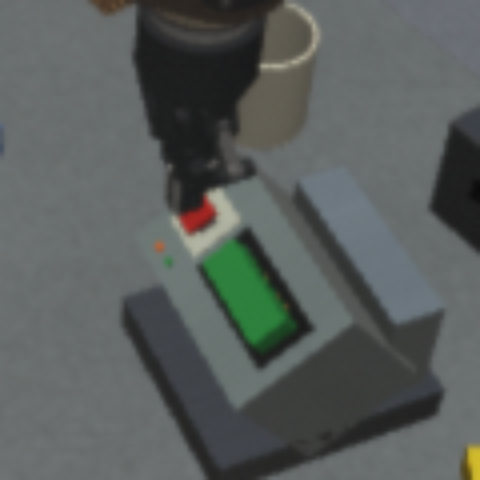

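The crop shows the fingers on the red cap at (200,212) and the cartridge starting to rise at (245,290). I'll press on.

>>> send_rows([
  [-0.0015,0,0.002,0,-1],
  [-0.003,0,0.004,0,-1],
  [-0.0045,0,0.0062,0,-1],
  [-0.006,0,0.0083,0,-1],
  [-0.0065,0,0.009,0,-1],
  [-0.0065,0,0.009,0,-1],
])

```text
time: 3.35
eef_pos: [0.5818, -0.1121, 0.1429]
tcp_rot: [0.112, 0.994, 0.001, -0.003]
contact_force: [-10.2, 3.0, 12.1]
opening: 0.001
finger_force: 8.0
```

```bash
python3 -c "
from h import *
togo((.5708,-.1108,.157),167.1)
C=cam('side')[:2]
im=snap('side','s3')
for k in('green','red'):
    for b in blobs(masks(im)[k],10):print(k,b)
st=ctrl.get_state();im=snap('top','t3')
for k in('green','red'):
    for b in blobs(masks(im)[k],10):print(k,b)
"
```

```text
t 3.35 at [ 0.5818 -0.1121  0.1429] toolx yaw 167.18 shift mm [ 11.1  -1.2 -14. ] turn 0.07890066774581328 F [-10.2   3.   12.1]
green (np.int32(92), array([259.2, 140.3]), [[252.0, 138.0], [257.0, 133.0], [266.5, 142.5], [261.5, 147.5]])
green (np.int32(323), array([368.9, 211.4]), [[356.1000061035156, 202.39999389648438], [366.20001220703125, 195.89999389648438], [381.29998779296875, 219.6999969482422], [371.20001220703125, 226.1999969482422]])
red (np.int32(33), array([360.7, 195.2]), [[356.29998779296875, 195.5], [363.0, 191.0], [365.29998779296875, 194.5], [358.6000061035156, 198.89999389648438]])
green (np.int32(175), array([378.5, 184.5]), [[369.8999938964844, 188.8000030517578], [371.79998779296875, 177.3000030517578], [387.0, 179.8000030517578], [385.1000061035156, 191.39999389648438]])
green (np.int32(311), array([188.5, 214.4]), [[174.39999389648438, 209.89999389648438], [201.1999969482422, 206.10000610351562], [202.89999389648438, 218.1999969482422], [176.10000610351562, 222.0]])
```

>>> send_rows([
  [-0.001,0,0.0015,0,-1],
  [-0.0017,0,0.0025,0,-1],
  [-0.0023,0,0.0033,0,-1],
  [-0.0023,0,0.0033,0,-1],
])

```text
time: 3.85
eef_pos: [0.5827, -0.1123, 0.1417]
tcp_rot: [0.111, 0.994, 0.001, -0.006]
contact_force: [-19.4, 6.4, 23.3]
opening: 0.0
finger_force: 15.0
```

```bash
python3 -c "
from h import *
togo((.5708,-.1108,.157),167.1)
im=snap('side','s4')
for k in('green','red'):
    for b in blobs(masks(im)[k],10):print(k,b)
"
```

```text
t 3.85 at [ 0.5827 -0.1123  0.1417] toolx yaw 167.21 shift mm [ 12.1  -1.2 -15.1] turn 0.1104430576059201 F [-19.4   6.4  23.3]
green (np.int32(92), array([259.2, 140.3]), [[252.0, 138.0], [257.0, 133.0], [266.5, 142.5], [261.5, 147.5]])
green (np.int32(326), array([368.5, 210.9]), [[355.3999938964844, 201.8000030517578], [365.6000061035156, 195.39999389648438], [380.8999938964844, 219.39999389648438], [370.70001220703125, 225.89999389648438]])
red (np.int32(31), array([360.7, 195.2]), [[356.29998779296875, 195.5], [363.0, 191.0], [365.29998779296875, 194.5], [358.6000061035156, 198.89999389648438]])
```

The force rose by half for only about 1.5 mm of travel, so the slide is at its stop. I'll back off along the same line.

>>> send_rows([
  [0.006,0,-0.008,0,-1],
  [0.012,0,-0.017,0,-1],
  [0.018,0,-0.026,0,-1],
  [0.03,0,-0.05,0,-1],
  [0.045,0,-0.09,0,0.5],
  [0.045,0,-0.1,0,0.835],
  [0.045,0,-0.1,0,0.835],
  [0.045,0,-0.1,0,0.835],
])

```text
time: 4.7
eef_pos: [0.542, -0.1039, 0.2359]
tcp_rot: [0.112, 0.994, -0.0, -0.0]
contact_force: [-0.7, 0.2, 0.1]
opening: 0.678
finger_force: 0.0
```

Run:
```python
from h import *
C={n:cam(n)[:2] for n in('top','side')};g={}
for n in C:
    im=snap(n,n+'5');m=masks(im)
    for k in('green','red'):
        for b in blobs(m[k],10):print(n,k,b)
st=ctrl.get_state();im=snap('wrist','w5');K,E,c=cam('wrist',st)
for b in blobs(masks(im)['green'],60):print('w',b[0],b[1],b[2],onz(K,E,b[1],.1536))
togo((.5708,-.1108,.157),167.1);print(st['opening'])
```

```text
top green (np.int32(105), array([381.5, 185.5]), [[375.79998779296875, 189.89999389648438], [378.6000061035156, 178.39999389648438], [387.3999938964844, 180.60000610351562], [384.5, 192.10000610351562]])
top green (np.int32(311), array([188.5, 214.4]), [[174.39999389648438, 209.89999389648438], [201.1999969482422, 206.10000610351562], [202.89999389648438, 218.1999969482422], [176.10000610351562, 222.0]])
side green (np.int32(92), array([259.2, 140.3]), [[252.0, 138.0], [257.0, 133.0], [266.5, 142.5], [261.5, 147.5]])
side green (np.int32(321), array([368.5, 211.1]), [[355.8999938964844, 202.5], [366.0, 196.10000610351562], [380.8999938964844, 219.39999389648438], [370.70001220703125, 225.8000030517578]])
side red (np.int32(69), array([357. , 191.2]), [[351.5, 191.5], [357.5, 185.5], [363.0, 191.0], [357.0, 197.0]])
w 2812 [231.3 243.6] [[185.0, 228.0], [277.0, 228.0], [277.0, 262.0], [185.0, 262.0]] [ 0.55432282 -0.17978742  0.1536    ]
t 4.85 at [ 0.5414 -0.1037  0.2343] toolx yaw 167.11 shift mm [-30.5  -0.4  77.2] turn 0.006377335991487598 F [ 0.2 -0.2  0.7]
0.8456700595102934
```

View pics/w5.png

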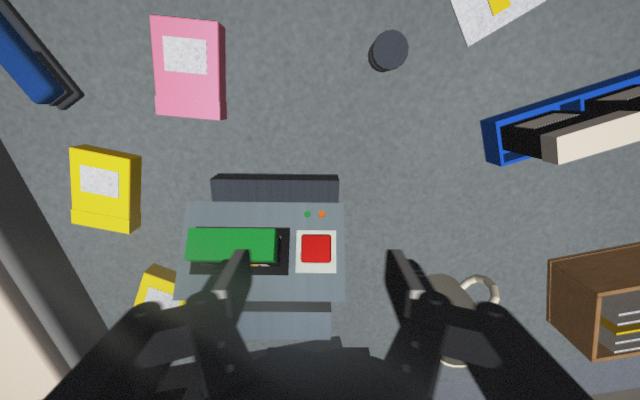

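The wrist view shows the cap sprung back out at (316,248), and the green cartridge still out at (231,244). It measures (0.554, -0.180), against a predicted (0.556, -0.180). The fingertips are about level with the TCP when open. I'll move over the cartridge.

```bash
python3 -c "
from h import *
togo((.562,-.182,.2),167.1)"
```

```text
t 4.85 at [ 0.5414 -0.1037  0.2343] toolx yaw 167.11 shift mm [-37.7 -71.8  34.2] turn 0.006377335991487598 F [ 0.2 -0.2  0.7]
```

>>> send_rows([
  [-0.038,-0.072,0,0,0.835],
  [-0.038,-0.072,0,0,0.835],
  [-0.038,-0.072,0.034,0,0.835],
  [-0.038,-0.072,0.034,0,0.835],
  [-0.038,-0.072,0.034,0,0.835],
])

```text
time: 5.35
eef_pos: [0.5621, -0.1819, 0.2004]
tcp_rot: [0.112, 0.994, 0.001, -0.002]
contact_force: [-0.4, -0.1, 0.2]
opening: 0.916
finger_force: 0.0
```

Run:
```python
from h import *
st=ctrl.get_state();im=snap('wrist','w6');K,E,c=cam('wrist',st)
for b in blobs(masks(im)['green'],60):
    print('w',b[0],b[1],b[2])
    x=np.array(b[2]);m=x[:,1].mean()
    for u in((x[:,0].min(),m),(x[:,0].max()+1,m)):
        p=onz(K,E,u,.15);M=R.from_quat(st['tcp_rot']).as_matrix();print('tool mm',(1000*M.T@(p-st['eef_pos'])).round(1))
print(st['opening']*85);togo((.562,-.182,.128),167.1)
```

```text
w 4661 [316.2 220.3] [[261.0, 199.0], [371.0, 199.0], [371.0, 242.0], [261.0, 242.0]]
tool mm [  3.6 -39.   50.4]
tool mm [ 3.6 37.8 50.5]
77.87302737591395
t 5.4 at [ 0.5629 -0.182   0.2021] toolx yaw 167.14 shift mm [ 0.7 -0.2 74.1] turn 0.03820287807047862 F [ 0.1 -0.3  1.3]
```

View pics/w6.png

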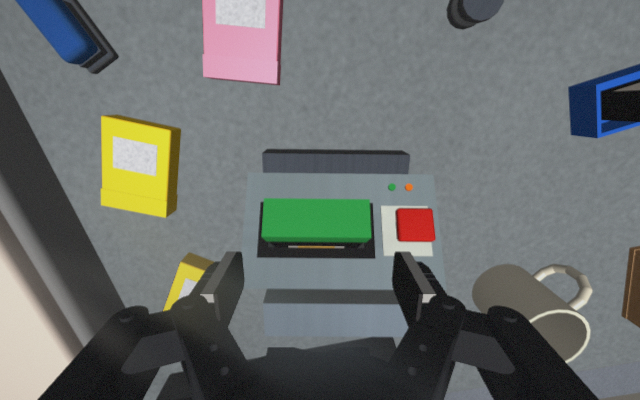

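The wrist view shows the cartridge (261–371, 199–242) centred between the fingers to within 1 mm, with the cap clear of the right-hand finger. I'll descend.

>>> send_rows([
  [0,-0.0005,0.03,0,0.835],
  [0,-0.0005,0.045,0,0.835],
  [0,-0.0005,0.055,0,0.835],
  [0,-0.0005,0.063,0,0.835],
  [0,-0.0005,0.068,0,0.835],
  [0,-0.0005,0.068,0,0.835],
])

```text
time: 6.0
eef_pos: [0.5628, -0.1829, 0.1342]
tcp_rot: [0.112, 0.994, 0.0, -0.0]
contact_force: [0.2, -0.7, -0.2]
opening: 0.918
finger_force: 0.0
```

Run:
```python
from h import *
togo((.562,-.182,.128),167.1)
for n in('side','wrist'):snap(n,n+'7')
a=cv2.imread('pics/side7.png')[150:250,310:430];b=cv2.imread('pics/wrist7.png')[150:350,220:440]
cv2.imwrite('pics/c7.png',np.hstack([cv2.resize(a,(384,320),interpolation=cv2.INTER_CUBIC),cv2.resize(b,(352,320))]))
```

```text
t 6.0 at [ 0.5628 -0.1829  0.1342] toolx yaw 167.12 shift mm [1.  0.7 6.2] turn 0.01717499586135318 F [ 0.2 -0.7 -0.2]
```

View pics/c7.png

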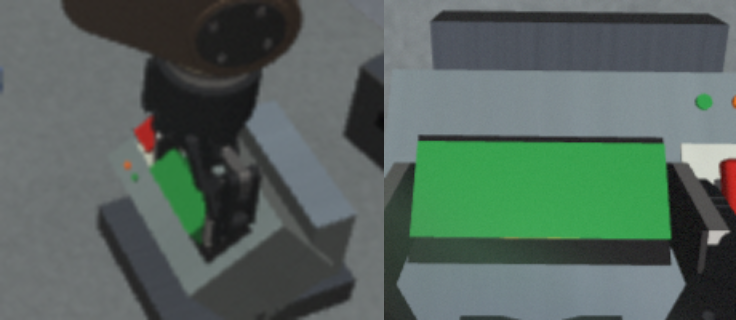

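The crops show the fingers straddling the cartridge, clear of the cap and the face. I'll go a little lower and close.

>>> send_rows([
  [0,0,0.004,0,0.835],
  [0,0,0.005,0,0.5],
  [0,0,0.005,0,0],
  [0,0,0.005,0,0],
  [0,0,0.005,0,0],
  [0,0,0.005,0,0],
], squeeze=60)

```text
time: 6.7
eef_pos: [0.5636, -0.1833, 0.1303]
tcp_rot: [0.112, 0.994, -0.0, 0.001]
contact_force: [1.2, -0.8, 4.1]
opening: 0.833
finger_force: 68.9
```

>>> send_rows([
  [0.0023,0,-0.0033,0,0],
  [0.0057,0,-0.0082,0,0],
  [0.0103,0,-0.0147,0,0],
  [0.0149,0,-0.0213,0,0],
  [0.0201,0,-0.0287,0,0],
  [0.0258,0,-0.0369,0,0],
  [0.0316,0,-0.0451,0,0],
  [0.0373,0,-0.0532,0,0],
  [0.043,0,-0.0614,0,0],
  [0.0488,0,-0.0696,0,0],
  [0.0545,0,-0.0778,0,0],
  [0.0545,0,-0.0778,0,0],
])

```text
time: 7.9
eef_pos: [0.5094, -0.1709, 0.2084]
tcp_rot: [0.112, 0.994, -0.0, 0.0]
contact_force: [-0.5, -0.9, -1.9]
opening: 0.837
finger_force: 70.2
```

Run:
```python
from h import *
togo((.562,-.182,.128),167.1);print(ctrl.get_state()['opening'],ctrl.get_state()['finger_force'])
C=cam('side')[:2];im=snap('side','s8')
for b in blobs(masks(im)['green'],20):print(b)
st=ctrl.get_state();im=snap('wrist','w8');K,E,c=cam('wrist',st)
for b in blobs(masks(im)['green'],60):print('w',b)
```

```text
t 7.9 at [ 0.5094 -0.1709  0.2084] toolx yaw 167.11 shift mm [-53.6   0.9  80.5] turn 0.009280574532141372 F [-0.5 -0.9 -1.9]
0.836602709556939 70.15916705131531
(np.int32(92), array([259.2, 140.3]), [[252.0, 138.0], [257.0, 133.0], [266.5, 142.5], [261.5, 147.5]])
(np.int32(252), array([347. , 195.2]), [[336.6000061035156, 186.1999969482422], [346.6000061035156, 181.1999969482422], [359.3999938964844, 206.8000030517578], [349.3999938964844, 211.8000030517578]])
w (np.int32(10029), array([318.2, 273.4]), [[236.0, 238.0], [400.0, 238.0], [400.0, 305.0], [236.0, 305.0]])
```

The cartridge is drawn clear and held at 70 N, with about 1.9 N of weight on the wrist. I'll lift, turn toward the tray's axes and pause short of it to measure the bay from nearby.

Run:
```python
from h import *
print('pred top in side',proj(*cam('side')[:2],(.5006,-.1689,.2314)).round(1))
togo((.47,.17,.25),185.4)
```

```text
pred top in side [348.1 196.4]
t 8.0 at [ 0.5096 -0.1708  0.2074] toolx yaw 167.11 shift mm [114.6 323.4 -42.7] turn -18.294270102951117 F [ 0.3  0.3 -1.7]
```

>>> send_rows([
  [0,0,-0.042,0,0],
  [0.114,0.323,-0.042,-18.3,0],
  [0.114,0.323,-0.042,-18.3,0],
  [0.114,0.323,-0.042,-18.3,0],
  [0.114,0.323,-0.042,-18.3,0],
  [0.114,0.323,-0.042,-18.3,0],
  [0.114,0.323,-0.042,-18.3,0],
  [0.114,0.323,-0.042,-18.3,0],
  [0.114,0.323,-0.042,-18.3,0],
  [0.114,0.323,-0.042,-18.3,0],
  [0.114,0.323,-0.042,-18.3,0],
])

```text
time: 9.1
eef_pos: [0.4708, 0.1688, 0.2488]
tcp_rot: [-0.047, 0.999, -0.0, -0.0]
contact_force: [0.4, -0.6, -2.1]
opening: 0.827
finger_force: 70.5
```

Run:
```python
from h import *
togo((.491,.341,.25),185.4)
st=ctrl.get_state();im=snap('wrist','w9');K,E,c=cam('wrist',st)
hsv=cv2.cvtColor(im,cv2.COLOR_RGB2HSV)
for k,m in masks(im).items():
    z={'green':.007,'orange':.104,'blue':.033,'red':0}[k]
    for b in blobs(m,150):
        print(k,b[0],b[1],b[2],'c',onz(K,E,b[1],z)[:2].round(4),[onz(K,E,u,z)[:2].round(3).tolist() for u in b[2]])
```

```text
t 9.1 at [0.4708 0.1688 0.2488] toolx yaw -174.62 shift mm [-36.3 169.6  -1.3] turn -0.02186788758945113 F [ 0.4 -0.6 -2.1]
green 1135 [435.6 223. ] [[408.0, 213.0], [464.0, 213.0], [464.0, 234.0], [408.0, 234.0]] c [0.5354 0.3419] [[0.524, 0.3], [0.517, 0.378], [0.548, 0.386], [0.556, 0.306]]
green 9975 [318.  273.2] [[235.89999389648438, 303.0], [236.6999969482422, 240.60000610351562], [400.79998779296875, 242.6999969482422], [400.0, 305.1000061035156]] c [0.6325 0.1842] [[0.698, 0.062], [0.589, 0.062], [0.571, 0.299], [0.678, 0.317]]
red 740 [ 14.7 279.6] [[-3.700000047683716, 288.8999938964844], [3.700000047683716, 262.8999938964844], [33.70000076293945, 271.5], [26.299999237060547, 297.5]] c [ 0.6924 -0.2809] [[0.712, -0.314], [0.664, -0.29], [0.675, -0.248], [0.724, -0.27]]
blue 3971 [383.8 217.1] [[265.0, 202.0], [480.0, 202.0], [480.0, 246.0], [265.0, 246.0]] c [0.5235 0.2603] [[0.517, 0.105], [0.491, 0.38], [0.553, 0.397], [0.58, 0.107]]
```

View pics/w9.png

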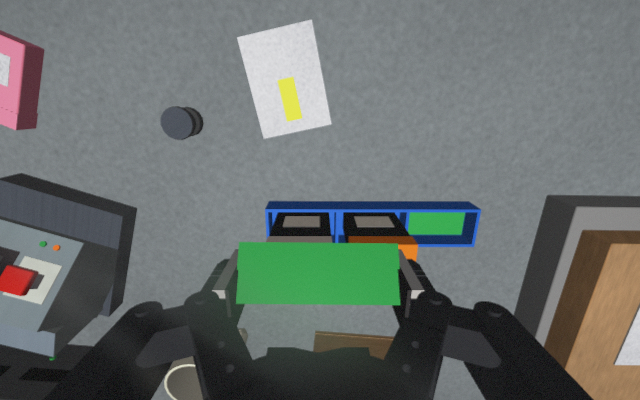

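The wrist view shows the tray square to the tool, with the pad at (436,223), the right rear corner of the rim at (475,246) and the right end of the orange cartridge at col 417. The bay centre works out at (0.5305, 0.3405).

Run:
```python
from h import *
togo((.4894,.3396,.25),185.4)
st=ctrl.get_state();K,E,c=cam('wrist',st)
B=np.array([.5305,.3405]);tx=np.array([.9956,.094]);ty=np.array([-.094,.9956])
for nm,u,z in(('orange end',(417,245),.104),('tray rear corner',(475,246),.033),('front corner',(479,207),.033)):
    p=onz(K,E,u,z)[:2];print(nm,p.round(4),'rel bay x,y mm',(1000*(p-B)@np.c_[tx,ty]).round(1))
```

```text
t 9.15 at [0.4709 0.1685 0.249 ] toolx yaw -174.67 shift mm [-34.3 168.7  -1.1] turn -0.07329812401536628 F [-0.2 -0.5 -1.8]
orange end [0.5254 0.2809] rel bay x,y mm [-10.7 -58.9]
tray rear corner [0.554  0.3896] rel bay x,y mm [28.  46.7]
front corner [0.4986 0.3799] rel bay x,y mm [-28.1  42.2]
```

>>> send_rows([
  [-0.034,0.169,0,0,0],
  [-0.034,0.169,0,0,0],
  [-0.034,0.169,0,0,0],
  [-0.034,0.169,0,0,0],
  [-0.034,0.169,0.04,0,0],
  [-0.034,0.169,0.08,0,0],
  [-0.034,0.169,0.12,0,0],
  [-0.034,0.169,0.14,0,0],
  [-0.034,0.169,0.14,0,0],
])

```text
time: 10.05
eef_pos: [0.4867, 0.3381, 0.1046]
tcp_rot: [-0.046, 0.999, -0.002, -0.004]
contact_force: [0.1, 0.3, -2.4]
opening: 0.829
finger_force: 70.7
```

Run:
```python
from h import *
togo((.4894,.3396,.0765),185.4)
```

```text
t 10.05 at [0.4867 0.3381 0.1046] toolx yaw -174.73 shift mm [-3.1  1.4 28. ] turn -0.1341535211797691 F [ 0.1  0.3 -2.4]
```

>>> send_rows([
  [-0.002,0.001,0.008,0,0],
  [-0.002,0.001,0.016,0,0],
  [-0.002,0.001,0.022,0,0],
  [-0.002,0.001,0.026,0,0],
  [-0.002,0.001,0.026,0,0],
  [-0.002,0.001,0.026,0,0],
])

```text
time: 10.65
eef_pos: [0.4907, 0.3422, 0.0836]
tcp_rot: [-0.047, 0.999, 0.0, 0.0]
contact_force: [0.3, -0.8, -1.4]
opening: 0.835
finger_force: 70.7
```

Run:
```python
from h import *
togo((.4894,.3396,.0765),185.4)
```

```text
t 10.65 at [0.4907 0.3422 0.0836] toolx yaw -174.58 shift mm [ 1.5 -2.5  7.1] turn 0.018416001452123965 F [ 0.3 -0.8 -1.4]
```

>>> send_rows([
  [0.001,-0.002,0.003,0,0],
  [0.001,-0.002,0.006,0,0],
  [0.001,-0.002,0.006,0,0],
  [0.001,-0.002,0.006,0,0],
], squeeze=25)

```text
time: 11.05
eef_pos: [0.4897, 0.3399, 0.0772]
tcp_rot: [-0.047, 0.999, -0.0, -0.0]
contact_force: [-0.1, -0.0, -1.8]
opening: 0.835
finger_force: 70.7
```

Run:
```python
from h import *
togo((.4894,.3396,.0765),185.4)
for i in range(3):
    snap('side','z');togo((.4894,.3396,.0765),185.4)
print(ctrl.get_state()['finger_force'])
```

```text
t 11.05 at [0.4897 0.3399 0.0772] toolx yaw -174.59 shift mm [ 0.3 -0.3  0.7] turn 0.006378805338727034 F [-0.1 -0.  -1.8]
t 11.1 at [0.4898 0.34   0.0773] toolx yaw -174.59 shift mm [ 0.4 -0.3  0.8] turn 0.011908531664971633 F [-0.1  0.1 -1.9]
t 11.15 at [0.4899 0.34   0.0774] toolx yaw -174.59 shift mm [ 0.5 -0.4  0.9] turn 0.01236914159267144 F [-0.4  0.4 -2.5]
t 11.2 at [0.4899 0.34   0.0774] toolx yaw -174.59 shift mm [ 0.5 -0.4  0.9] turn 0.01059282255778271 F [-0.2 -0.  -1.8]
70.70906639099121
```

>>> send_rows([
  [-0.003,0,0,0,0.6],
  [-0.006,0,-0.001,0,0.6],
  [-0.009,0,-0.0025,0,0.6],
  [-0.012,0,-0.004,0,0.6],
  [-0.015,0,-0.0055,0,0.6],
  [-0.015,0,-0.0055,0,0.6],
], squeeze=25)

```text
time: 11.8
eef_pos: [0.4988, 0.3407, 0.0804]
tcp_rot: [-0.047, 0.999, -0.002, -0.009]
contact_force: [-11.7, 0.5, 0.9]
opening: 0.83
finger_force: 70.9
```

Run:
```python
from h import *
togo((.4894,.3396,.0765),185.4)
st=ctrl.get_state();im=snap('wrist','w10')
for b in blobs(masks(im)['green'],500):print(b)
```

```text
t 11.8 at [0.4988 0.3407 0.0804] toolx yaw -174.57 shift mm [ 9.4 -0.2  4. ] turn 0.026117247969239088 F [-11.7   0.5   0.9]
(np.int32(10091), array([318., 273.]), [[235.8000030517578, 304.0], [236.1999969482422, 240.8000030517578], [400.3999938964844, 241.89999389648438], [400.0, 305.0]])
```

The bottom corner is against the rear wall at 12 N, but the grip is still 70 N, so the cartridge isn't turning. I'll ease the grip.

>>> send_rows([
  [0,0,0,0,0.64],
  [0,0,0,0,0.65],
], squeeze=20)

```text
time: 12.05
eef_pos: [0.4988, 0.3407, 0.0804]
tcp_rot: [-0.047, 0.999, -0.002, -0.008]
contact_force: [-11.7, 0.0, 0.5]
opening: 0.827
finger_force: 70.9
```

>>> send_rows([
  [0,0,0,0,0.66],
  [0,0,0,0,0.665],
])

```text
time: 12.25
eef_pos: [0.4988, 0.3408, 0.0803]
tcp_rot: [-0.047, 0.999, -0.001, -0.008]
contact_force: [-11.3, 0.5, -0.3]
opening: 0.837
finger_force: 51.6
```

Force is falling, so I'll go a little further.

>>> send_rows([
  [0,0,0,0,0.668],
])

```text
time: 12.35
eef_pos: [0.5001, 0.3407, 0.0809]
tcp_rot: [-0.047, 0.999, -0.002, -0.006]
contact_force: [-7.8, 0.0, 2.2]
opening: 0.831
finger_force: 44.6
```

```bash
cat > g.py <<'E'
from h import *
togo((.4894,.3396,.0765),185.4)
s=ctrl.get_state();print('op',s['opening'],'ff',s['finger_force'])
im=snap('wrist','wg')
for b in blobs(masks(im)['green'],500):print(b)
E
python3 g.py
```

```text
t 12.35 at [0.5001 0.3407 0.0809] toolx yaw -174.57 shift mm [10.7 -0.1  4.6] turn 0.0332416550382959 F [-7.8  0.   2.2]
op 0.8306493041648574 ff 44.56635117530823
(np.int32(10470), array([317.6, 272.5]), [[235.0, 304.0], [235.39999389648438, 238.5], [401.3999938964844, 239.60000610351562], [401.0, 305.1000061035156]])
```

The cartridge has started to pivot: the push force dropped and the green end shifted. I'll keep going along the arc.

>>> send_rows([
  [-0.003,0,-0.001,0,0.67],
  [-0.006,0,-0.002,0,0.67],
  [-0.009,0,-0.003,0,0.67],
  [-0.012,0,-0.004,0,0.67],
  [-0.012,0,-0.004,0,0.67],
])

```text
time: 12.9
eef_pos: [0.5144, 0.3422, 0.0868]
tcp_rot: [-0.047, 0.999, -0.001, -0.004]
contact_force: [-7.6, -0.5, 3.7]
opening: 0.84
finger_force: 39.6
```

```bash
python3 g.py
```

```text
t 12.9 at [0.5144 0.3422 0.0868] toolx yaw -174.62 shift mm [25.  -0.2 10.5] turn -0.02004986465743741 F [-7.6 -0.5  3.7]
op 0.8397543330851458 ff 39.63955879211426
(np.int32(1891), array([310.3, 225.6]), [[259.0, 217.0], [363.0, 217.0], [363.0, 238.0], [259.0, 238.0]])
(np.int32(10680), array([318., 273.]), [[234.60000610351562, 305.0], [235.0, 240.10000610351562], [402.20001220703125, 241.10000610351562], [401.79998779296875, 306.0]])
```

```bash
cat > tilt.py <<'E'
from h import *
# predicted wrist rows/cols of the top face (front/back edge) for tilt th about P (tool x 0,z -.015); top dist a
st=ctrl.get_state();c=ctrl.calibration('wrist');K=c['intrinsics'];T=np.linalg.inv(c['tool_from_camera'])
P=np.array([0,0,-.013])
for th in(45,40,35,30,25,20,15,10,5,0):
    s,k=np.sin(np.radians(th)),np.cos(np.radians(th));ax=np.array([s,0,-k]);t=np.array([-k,0,-s])
    o=[]
    for sg in(-1,1):
        for y in(-.036,.036): o.append(proj(K,T,P+ax*.0135+t*.013*sg+[0,y,0]).round(0).astype(int).tolist())
    o.append(('band low front',proj(K,T,P+ax*(.0135-.02)-t*.013).round(0).astype(int).tolist()))
    print(th,o)
E
python3 tilt.py
python3 - <<'E'
from h import *
im=cv2.imread('pics/wg.png')[:,:,::-1].copy()
for u in(318,260,380):print(u,[(r,*im[r,u].tolist()) for r in range(200,330,5)])
E
```

```text
45 [[240, 244], [395, 244], [233, 303], [402, 303], ('band low front', [317, 255])]
40 [[239, 245], [395, 245], [233, 306], [401, 306], ('band low front', [317, 254])]
35 [[238, 248], [396, 248], [233, 309], [401, 309], ('band low front', [317, 252])]
30 [[237, 250], [397, 250], [234, 311], [400, 311], ('band low front', [317, 251])]
25 [[237, 253], [398, 253], [235, 313], [400, 313], ('band low front', [317, 250])]
20 [[236, 256], [399, 256], [235, 315], [399, 315], ('band low front', [317, 249])]
15 [[235, 259], [399, 259], [236, 317], [398, 317], ('band low front', [317, 248])]
10 [[234, 263], [400, 263], [237, 318], [398, 318], ('band low front', [317, 248])]
5 [[234, 266], [401, 266], [238, 319], [397, 319], ('band low front', [317, 248])]
0 [[233, 270], [401, 270], [239, 319], [396, 319], ('band low front', [317, 248])]
318 [(200, 27, 53, 99), (205, 23, 48, 94), (210, 36, 68, 125), (215, 59, 124, 226), (220, 73, 194, 99), (225, 72, 192, 96), (230, 73, 192, 98), (235, 93, 94, 84), (240, 21, 39, 28), (245, 92, 211, 117), (250, 90, 212, 117), (255, 94, 214, 119), (260, 94, 214, 11
[... 696 characters left out ...]
7, 117), (300, 97, 203, 118), (305, 104, 195, 123), (310, 122, 141, 133), (315, 124, 143, 133), (320, 127, 143, 135), (325, 120, 135, 129)]
380 [(200, 135, 142, 144), (205, 135, 141, 145), (210, 135, 140, 142), (215, 136, 143, 147), (220, 138, 145, 145), (225, 138, 145, 148), (230, 128, 135, 138), (235, 128, 134, 137), (240, 57, 69, 61), (245, 82, 201, 107), (250, 81, 200, 106), (255, 83, 201, 108), (260, 86, 204, 110), (265, 85, 204, 109), (270, 82, 203, 109), (275, 86, 204, 111), (280, 86, 204, 112), (285, 86, 204, 109), (290, 86, 204, 110), (295, 89, 206, 112), (300, 87, 204, 111), (305, 95, 193, 116), (310, 133, 140, 142), (315, 139, 147, 149), (320, 132, 138, 140), (325, 131, 138, 138)]
```

The top face hasn't moved in the hand, so the tilt is still about 36°. I raised too early and the corner rode over the wall. I'll go back along the path, set it lower and ease the grip before pushing again.

>>> send_rows([
  [0.006,0,0,0,0.66],
  [0.012,0,0,0,0.66],
  [0.018,0,0,0,0.66],
  [0.024,0,0,0,0.66],
  [0.027,0,0,0,0.66],
  [0.027,0,0.004,0,0.66],
  [0.027,0,0.008,0,0.66],
  [0.027,0,0.01,0,0.66],
  [0.027,0,0.0115,0,0.66],
  [0.027,0,0.0115,0,0.66],
])

```text
time: 13.95
eef_pos: [0.4953, 0.3417, 0.08]
tcp_rot: [-0.047, 0.999, 0.002, 0.007]
contact_force: [6.1, 0.8, 6.3]
opening: 0.839
finger_force: 40.1
```

```bash
python3 g.py
```

```text
t 13.95 at [0.4953 0.3417 0.08  ] toolx yaw -174.58 shift mm [ 6.2 -1.5  3.4] turn 0.022821118513547844 F [6.1 0.8 6.3]
op 0.8389014341162087 ff 40.05904734134674
(np.int32(10258), array([317.9, 273.6]), [[235.0, 243.0], [401.0, 243.0], [401.0, 305.0], [235.0, 305.0]])
```

>>> send_rows([
  [-0.004,0,-0.001,0,0.67],
  [-0.004,0,-0.001,0,0.675],
  [-0.004,0,-0.001,0,0.678],
  [-0.004,0,-0.001,0,0.678],
])

```text
time: 14.4
eef_pos: [0.4945, 0.3408, 0.0771]
tcp_rot: [-0.047, 0.999, 0.001, 0.001]
contact_force: [3.0, 1.4, 2.7]
opening: 0.839
finger_force: 20.5
```

```bash
python3 g.py
```

```text
t 14.4 at [0.4945 0.3408 0.0771] toolx yaw -174.6 shift mm [ 5.2 -0.7  0.6] turn 0.00038959439120844763 F [3.  1.4 2.7]
op 0.8387356965842228 ff 20.451703369617462
(np.int32(10368), array([318. , 273.4]), [[235.0, 305.0], [235.0, 242.0], [402.0, 242.0], [402.0, 305.0]])
```

Grip is now 20 N. I'll push against the rear wall again, with little lift.

>>> send_rows([
  [-0.003,0,0,0,0.678],
  [-0.006,0,0,0,0.678],
  [-0.009,0,0,0,0.678],
  [-0.012,0,-0.001,0,0.678],
  [-0.012,0,-0.001,0,0.678],
])

```text
time: 14.95
eef_pos: [0.5026, 0.3411, 0.0768]
tcp_rot: [-0.047, 0.999, -0.001, -0.005]
contact_force: [-4.1, 0.3, 9.7]
opening: 0.84
finger_force: 21.0
```

```bash
python3 g.py
```

```text
t 14.95 at [0.5026 0.3411 0.0768] toolx yaw -174.6 shift mm [13.3 -0.3  0.5] turn -0.0026028878393731247 F [-4.1  0.3  9.7]
op 0.8404210467494814 ff 21.011548340320587
(np.int32(10819), array([317.5, 273.2]), [[234.0, 306.0], [234.0, 238.0], [402.0, 238.0], [402.0, 306.0]])
```

```bash
cat > pr.py <<'E'
from h import *
im=cv2.imread('pics/wg.png')[:,:,::-1].astype(int)
p=im[:,280:360].mean(1).round().astype(int)
print([(r,*p[r].tolist()) for r in list(range(228,262,2))+list(range(296,312,2))])
C=cam('side')[:2];s=snap('side','zz');B=blobs(masks(s)['green'],10)
for b in B:print('side',b)
st=ctrl.get_state();M=R.from_quat(st['tcp_rot']).as_matrix()
for th in(35,20,5):
    k,q=np.cos(np.radians(th)),np.sin(np.radians(th))
    print(th,proj(*C,st['eef_pos']+M@(np.array([0,0,-.013])+.0135*np.array([q,0,-k]))).round(1))
E
python3 pr.py
```

```text
[(228, 25, 50, 95), (230, 26, 50, 95), (232, 42, 85, 163), (234, 57, 118, 222), (236, 57, 118, 222), (238, 65, 177, 128), (240, 79, 135, 85), (242, 79, 87, 81), (244, 77, 190, 101), (246, 81, 198, 106), (248, 82, 198, 106), (250, 82, 199, 107), (252, 83, 199, 107), (254, 83, 200, 108), (256, 84, 201, 108), (258, 84, 201, 109), (260, 85, 201, 109), (296, 94, 208, 117), (298, 94, 208, 117), (300, 95, 208, 117), (302, 95, 208, 118), (304, 96, 208, 118), (306, 114, 171, 129), (308, 127, 140, 137), (310, 128, 140, 137)]
side (np.int32(127), array([245.3, 125.5]), [[236.89999389648438, 123.30000305175781], [242.3000030517578, 117.0999984741211], [255.10000610351562, 128.3000030517578], [249.6999969482422, 134.5]])
35 [246.8 126.4]
20 [247.5 125.6]
5 [248.4 125. ]
```

The top-face rows moved from 241–304 to 243–306 and the shade changed, so the cartridge is now pivoting slowly. I'll carry on with a little lift.

>>> send_rows([
  [-0.002,0,-0.001,0,0.678],
  [-0.004,0,-0.0015,0,0.678],
  [-0.006,0,-0.002,0,0.678],
  [-0.008,0,-0.0025,0,0.678],
  [-0.008,0,-0.0025,0,0.678],
])

```text
time: 15.55
eef_pos: [0.5114, 0.3416, 0.0779]
tcp_rot: [-0.047, 0.999, -0.001, -0.003]
contact_force: [-1.9, 0.1, 0.7]
opening: 0.842
finger_force: 20.2
```

```bash
python3 g.py; python3 pr.py
```

```text
t 15.55 at [0.5114 0.3416 0.0779] toolx yaw -174.58 shift mm [22.   0.   1.5] turn 0.019691739699624122 F [-1.9  0.1  0.7]
op 0.8420526133350098 ff 20.168685615062714
(np.int32(722), array([307.3, 229. ]), [[258.0, 226.0], [364.0, 226.0], [364.0, 238.0], [258.0, 238.0]])
(np.int32(11045), array([317.7, 273.8]), [[232.8000030517578, 307.0], [233.1999969482422, 240.10000610351562], [402.3999938964844, 241.10000610351562], [402.0, 308.0]])
[(228, 69, 192, 96), (230, 69, 192, 95), (232, 52, 71, 52), (234, 90, 85, 80), (236, 133, 131, 132), (238, 21, 20, 21), (240, 22, 39, 27), (242, 27, 67, 37), (244, 28, 69, 37), (246, 95, 214, 120), (248, 96, 215, 120), (250, 96, 215, 121), (252, 97, 215, 121), (254, 97, 215, 121), (256, 98, 216, 122), (258, 98, 216, 122), (260, 98, 216, 123), (296, 102, 216, 125), (298, 102, 216, 125), (300, 102, 216, 125), (302, 102, 216, 125), (304, 102, 215, 125), (306, 102, 215, 125), (308, 127, 154, 139), (310, 130, 144, 140)]
side (np.int32(138), array([247.6, 124. ]), [[238.6999969482422, 121.9000015258789], [244.3000030517578, 115.4000015258789], [257.5, 126.69999694824219], [251.89999389648438, 133.1999969482422]])
35 [249.2 125. ]
20 [250.  124.2]
5 [250.8 123.5]
```

The front band edge now shows (rows 240–245) and the top face spans 245–308, so the tilt is down to about 26°. I'll continue.

>>> send_rows([
  [-0.003,0,-0.0005,0,0.678],
  [-0.006,0,-0.001,0,0.678],
  [-0.009,0,-0.0015,0,0.678],
  [-0.012,0,-0.002,0,0.678],
  [-0.012,0,-0.002,0,0.678],
])

```text
time: 16.15
eef_pos: [0.5259, 0.3431, 0.0817]
tcp_rot: [-0.047, 0.999, -0.0, -0.0]
contact_force: [-2.0, -1.3, -0.9]
opening: 0.841
finger_force: 20.0
```

```bash
python3 g.py; python3 pr.py
```

```text
t 16.15 at [0.5259 0.3431 0.0817] toolx yaw -174.6 shift mm [36.6 -0.   5.2] turn 0.0006122269542743197 F [-2.  -1.3 -0.9]
op 0.8410549638397105 ff 19.992274940013885
(np.int32(1911), array([309. , 211.5]), [[257.0, 203.0], [365.0, 203.0], [365.0, 230.0], [257.0, 230.0]])
(np.int32(11853), array([317.7, 273.4]), [[231.6999969482422, 308.0], [232.10000610351562, 237.10000610351562], [403.20001220703125, 238.10000610351562], [402.79998779296875, 309.0]])
[(228, 99, 94, 89), (230, 82, 81, 82), (232, 21, 21, 21), (234, 22, 21, 22), (236, 22, 21, 22), (238, 26, 55, 33), (240, 28, 70, 38), (242, 28, 70, 39), (244, 28, 70, 38), (246, 29, 71, 39), (248, 97, 212, 119), (250, 104, 222, 128), (252, 104, 222, 128), (254, 104, 222, 128), (256, 104, 222, 128), (258, 103, 221, 127), (260, 103, 221, 127), (296, 95, 215, 119), (298, 95, 214, 119), (300, 94, 214, 118), (302, 94, 213, 117), (304, 93, 212, 117), (306, 93, 211, 116), (308, 100, 199, 121), (310, 133, 147, 142)]
side (np.int32(130), array([251. , 121.1]), [[242.3000030517578, 118.9000015258789], [247.60000610351562, 112.5], [260.79998779296875, 123.5], [255.39999389648438, 129.89999389648438]])
side (np.int32(26), array([257.2, 141.8]), [[251.6999969482422, 138.39999389648438], [252.8000030517578, 137.0], [262.70001220703125, 145.1999969482422], [261.5, 146.60000610351562]])
35 [252.6 122.2]
20 [253.3 121.4]
5 [254.1 120.8]
```

>>> send_rows([
  [-0.003,0,-0.0005,0,0.678],
  [-0.006,0,-0.001,0,0.678],
  [-0.009,0,-0.001,0,0.678],
  [-0.012,0,-0.001,0,0.678],
  [-0.012,0,-0.001,0,0.678],
])

```text
time: 16.75
eef_pos: [0.5383, 0.3447, 0.083]
tcp_rot: [-0.047, 0.999, 0.0, 0.001]
contact_force: [-2.1, 0.3, -0.3]
opening: 0.842
finger_force: 20.1
```

```bash
python3 g.py; python3 pr.py
```

```text
t 16.75 at [0.5383 0.3447 0.083 ] toolx yaw -174.6 shift mm [49.2 -0.5  6.4] turn -0.0014510541872709837 F [-2.1  0.3 -0.3]
op 0.8417950946645499 ff 20.109686851501465
(np.int32(2276), array([307. , 194.3]), [[255.0, 184.0], [365.0, 184.0], [365.0, 220.0], [255.0, 220.0]])
(np.int32(12480), array([317.9, 272.8]), [[231.0, 310.0], [231.0, 236.0], [404.0, 236.0], [404.0, 310.0]])
[(228, 23, 22, 23), (230, 23, 23, 24), (232, 24, 23, 23), (234, 23, 23, 24), (236, 28, 68, 37), (238, 31, 76, 41), (240, 30, 76, 40), (242, 30, 76, 41), (244, 30, 76, 41), (246, 31, 76, 41), (248, 31, 76, 41), (250, 29, 76, 40), (252, 78, 196, 102), (254, 85, 213, 112), (256, 84, 213, 111), (258, 83, 212, 110), (260, 83, 212, 110), (296, 75, 201, 102), (298, 75, 200, 101), (300, 75, 200, 102), (302, 75, 200, 101), (304, 75, 199, 101), (306, 75, 198, 101), (308, 76, 197, 101), (310, 127, 158, 138)]
side (np.int32(128), array([253.9, 118.3]), [[245.1999969482422, 116.0], [250.5, 109.69999694824219], [263.5, 120.9000015258789], [258.20001220703125, 127.0999984741211]])
side (np.int32(27), array([257.3, 141.9]), [[251.60000610351562, 138.5], [252.8000030517578, 137.0], [262.79998779296875, 145.0], [261.6000061035156, 146.5]])
35 [255.6 120.2]
20 [256.3 119.4]
5 [257.2 118.8]
```

```bash
cat > ang.py <<'E'
from h import *
c=ctrl.calibration('wrist');K=c['intrinsics'];T=c['tool_from_camera']
st=ctrl.get_state();im=snap('wrist','wa').astype(float)
g=im[:,:,1]-0.5*(im[:,:,0]+im[:,:,2])
col=g[:,280:360].mean(1)
def edge(v,lo,hi,th):  # first crossing
    for i in range(lo,hi):
        if (v[i]-th)*(v[i+1]-th)<=0 and v[i]!=v[i+1]: return i+(th-v[i])/(v[i+1]-v[i])
hi=col[270:295].mean()
r1=edge(col[::-1],399-275,399-200,.65*hi); r1=399-r1; r2=edge(col,290,330,.5*hi)
low=edge(col[::-1],int(399-r1)+3,399-200,12);low=399-low if low else None
L=[];Rr=[];rows=range(int(r1)+4,int(r2)-3)
for r in rows:
    v=g[r];h=v[300:340].mean()/2
    L.append(639-edge(v[::-1],639-260,639-200,h));Rr.append(edge(v,370,430,h))
pl=np.polyfit(rows,L,1);pr=np.polyfit(rows,Rr,1)
def pt(r):
    a,b=np.polyval(pl,r),np.polyval(pr,r);Z=K[0,0]*.072/(b-a);m=(a+b)/2
    p=np.array([(m-K[0,2])*Z/K[0,0],-(r-K[1,2])*Z/K[1,1],-Z,1]);return (T@p)[:3]
f,b=pt(r1),pt(r2);d=f-b
print('rows',round(low or 0,1),round(r1,1),round(r2,1),'widths',[round(np.polyval(pr,r)-np.polyval(pl,r),1) for r in(r1,r2)])
print('front',f.round(4),'back',b.round(4),'len',np.linalg.norm(d).round(4),'tilt',np.degrees(np.arctan2(d[2],d[0])).round(1))
m=.5*(f+b);th=np.arctan2(d[2],d[0])
# tilt from known size: back-edge depth free, 26 mm thickness
ctr=m+.05*np.array([-np.sin(th),0,np.cos(th)])
M=R.from_quat(st['tcp_rot']).as_matrix();print('top c world',(st['eef_pos']+M@m).round(4),'centre world',(st['eef_pos']+M@ctr).round(4),st['contact_force'].round(1),st['eef_pos'].round(4))
E
python3 ang.py
```

```text
rows 235.4 251.4 309.5 widths [np.float64(175.9), np.float64(165.4)]
front [ 0.0233  0.0002 -0.029 ] back [-0.0044  0.0003 -0.0303] len 0.0277 tilt 2.8
top c world [0.5287 0.344  0.1126] centre world [0.5312 0.3443 0.0627] [-1.3 -0.  -0.7] [0.5382 0.3447 0.0829]
```

Tilt is about 3°, with the cartridge over the pad and its bottom some 4–5 mm above it. I'll nudge it 3 mm sideways and lower to contact.

>>> send_rows([
  [0,-0.003,0,0,0.674],
  [0,-0.003,0.001,0,0.674],
  [0,-0.003,0.002,0,0.674],
  [0,-0.003,0.003,0,0.674],
  [0,-0.003,0.004,0,0.674],
  [0,-0.003,0.004,0,0.674],
])

```text
time: 17.5
eef_pos: [0.5379, 0.3415, 0.0787]
tcp_rot: [-0.047, 0.999, -0.0, 0.0]
contact_force: [0.4, 0.1, -1.8]
opening: 0.84
finger_force: 20.0
```

```bash
python3 ang.py
```

```text
rows 235.4 251.4 309.5 widths [np.float64(175.8), np.float64(165.4)]
front [ 0.0233  0.0002 -0.029 ] back [-0.0044  0.0003 -0.0304] len 0.0277 tilt 2.9
top c world [0.5285 0.3408 0.1083] centre world [0.531  0.3411 0.0584] [ 0.4  0.1 -1.8] [0.5379 0.3415 0.0787]
```

>>> send_rows([
  [0,0,0.001,0,0.674],
  [0,0,0.002,0,0.674],
  [0,0,0.003,0,0.674],
  [0,0,0.003,0,0.674],
])

```text
time: 17.95
eef_pos: [0.539, 0.3417, 0.0783]
tcp_rot: [-0.047, 0.999, 0.0, 0.001]
contact_force: [-1.7, -1.8, 6.6]
opening: 0.844
finger_force: 21.0
```

```bash
python3 ang.py
```

```text
rows 235.4 251.7 309.7 widths [np.float64(176.3), np.float64(165.3)]
front [ 0.0233  0.0002 -0.0293] back [-0.0044  0.0003 -0.0304] len 0.0278 tilt 2.2
top c world [0.5295 0.341  0.1081] centre world [0.5315 0.3412 0.0581] [-1.7 -1.8  6.6] [0.539  0.3417 0.0783]
```

It's in contact at 6.6 N with the top at z 0.108, where upright would be 0.107. I'll press a touch to seat it, ease off, then release slowly.

>>> send_rows([
  [0,0,0.001,0,0.676],
  [0,0,0.002,0,0.678],
  [0,0,0.002,0,0.678],
  [0,0,0.001,0,0.678],
  [0,0,-0.001,0,0.678],
  [0,0,-0.001,0,0.678],
])

```text
time: 18.6
eef_pos: [0.5389, 0.3418, 0.0781]
tcp_rot: [-0.047, 0.999, 0.0, 0.001]
contact_force: [0.9, -1.3, 4.5]
opening: 0.838
finger_force: 20.7
```

```bash
python3 ang.py
```

```text
rows 235.3 252.5 310.3 widths [np.float64(176.9), np.float64(165.3)]
front [ 0.0232  0.0002 -0.0297] back [-0.0047  0.0003 -0.0304] len 0.0279 tilt 1.3
top c world [0.5296 0.3411 0.1081] centre world [0.5309 0.3413 0.0581] [ 0.9 -1.3  4.5] [0.5389 0.3418 0.0781]
```

Tilt is now about 1°. I'll open slowly to 80 mm, which keeps clear of the orange cartridge.

>>> send_rows([
  [0,0,-0.001,0,0.69],
  [0,0,-0.001,0,0.7],
  [0,0,-0.001,0,0.73],
  [0,0,-0.001,0,0.78],
  [0,0,-0.001,0,0.83],
  [0,0,-0.001,0,0.83],
  [0,0,-0.001,0,0.83],
])

```text
time: 19.35
eef_pos: [0.5378, 0.3415, 0.0778]
tcp_rot: [-0.047, 0.999, -0.0, -0.0]
contact_force: [0.4, 0.5, -0.4]
opening: 0.918
finger_force: 0.0
```

```bash
python3 ang.py
```

```text
Traceback (most recent call last):
  File "ang.py", line 12, in <module>
    L=[];Rr=[];rows=range(int(r1)+4,int(r2)-3)
                                    ~~~^^^^
TypeError: int() argument must be a string, a bytes-like object or a real number, not 'NoneType'
```

```bash
python3 g.py
python3 - <<'E'
from h import *
im=cv2.imread('pics/wg.png')[:,:,::-1].astype(int);p=im[:,280:360].mean(1).round().astype(int)
print([(r,*p[r].tolist()) for r in range(215,350,4)])
C=cam('side')[:2];s=snap('side','z3')
for b in blobs(masks(s)['green'],10)+blobs(masks(s)['orange'],10):print('side',b)
t=snap('top','z4')
for b in blobs(masks(t)['green'],10)+blobs(masks(t)['orange'],10):print('top',b)
print('upright top in side',proj(*C,(.5307,.341,.107)))
E
```

```text
t 19.4 at [0.5378 0.3415 0.0778] toolx yaw -174.59 shift mm [48.4  2.7  1.3] turn 0.009082166168354888 F [-0.2  0.3 -0.1]
op 0.9172353872959486 ff 0.0
(np.int32(1832), array([311.2, 196.2]), [[258.0, 188.0], [370.0, 188.0], [370.0, 222.0], [258.0, 222.0]])
(np.int32(12347), array([318.5, 288.2]), [[232.0, 250.0], [405.0, 250.0], [405.0, 325.0], [232.0, 325.0]])
[(215, 118, 112, 105), (219, 122, 115, 108), (223, 124, 118, 111), (227, 127, 120, 113), (231, 36, 36, 37), (235, 25, 25, 26), (239, 24, 24, 25), (243, 25, 25, 26), (247, 26, 26, 26), (251, 29, 64, 37), (255, 33, 87, 46), (259, 34, 87, 46), (263, 34, 87, 46), (267, 34, 87, 46), (271, 34, 88, 47), (275, 62, 177, 87), (279, 70, 203, 99), (283, 70, 202, 98), (287, 70, 202, 99), (291, 70, 201, 98), (295, 70, 200, 98), (299, 69, 199, 97), (303, 70, 199, 97), (307, 70, 198, 98), (311, 71, 197, 98), (315, 71, 196, 98), (319, 72, 195, 98), (323, 72, 194, 98), (327, 123, 163, 136), (331, 136, 152, 146), (335, 135, 151, 145), (339, 135, 150, 145), (343, 134, 149, 144), (347, 113, 129, 122)]
side (np.int32(104), array([255.4, 119.1]), [[248.0, 116.0], [253.0, 111.0], [264.5, 122.5], [259.5, 127.5]])
side (np.int32(12), array([256.3, 141.8]), [[252.0, 138.0], [252.5, 137.5], [261.0, 146.0], [260.5, 146.5]])
side (np.int32(112), array([273.5, 135.3]), [[264.29998779296875, 131.89999389648438], [268.20001220703125, 127.0], [283.0, 138.8000030517578], [279.1000061035156, 143.6999969482422]])
top (np.int32(36), array([184.6, 208.6]), [[178.8000030517578, 208.0], [190.8000030517578, 206.5], [191.1999969482422, 209.1999969482422], [179.10000610351562, 210.6999969482422]])
top (np.int32(119), array([189.7, 217.8]), [[175.1999969482422, 217.1999969482422], [202.0, 211.8000030517578], [203.1999969482422, 217.8000030517578], [176.39999389648438, 223.10000610351562]])
upright top in side [256.12611964 120.6616421 ]
```

On release the cartridge rocked flat, and its top moved back by several mm. I'll recheck the tilt and position with the search ranges widened.

```bash
sed -i 's/399-275,399-200,.65/399-300,399-200,.65/; s/edge(col,290,330/edge(col,305,345/; s/col\[270:295\]/col[285:310]/; s/m=.5\*(f+b);/m=.5*(f+b);print("B rel",((st["eef_pos"]+R.from_quat(st["tcp_rot"]).as_matrix()@m)[:2]-[.5307,.339]).round(4));/' ang.py; python3 ang.py
```

```text
rows 258.7 285.5 334.4 widths [np.float64(172.1), np.float64(159.4)]
front [ 0.0085  0.0004 -0.0312] back [-0.0183  0.0003 -0.03  ] len 0.0268 tilt -2.6
B rel [0.012  0.0033]
top c world [0.5427 0.3423 0.1085] centre world [0.5404 0.3421 0.0585] [-0.  -0.2 -0.4] [0.5379 0.3415 0.0778]
```

```bash
for i in 1 2 3; do python3 ang.py | sed -n '1,3p'; done; python3 -c "
from h import *
print(ctrl.get_state()['time'])"
```

```text
rows 250.6 274.5 327.2 widths [np.float64(173.0), np.float64(161.4)]
front [ 0.0132  0.0004 -0.0303] back [-0.0139  0.0003 -0.0303] len 0.0272 tilt 0.0
B rel [0.0075 0.0029]
rows 247.2 269.2 322.8 widths [np.float64(174.1), np.float64(163.6)]
front [ 0.0157  0.0004 -0.0302] back [-0.0108  0.0003 -0.0311] len 0.0266 tilt 1.7
B rel [0.0047 0.0027]
rows 253.1 278.1 329.6 widths [np.float64(172.8), np.float64(160.6)]
front [ 0.0117  0.0004 -0.0306] back [-0.0154  0.0003 -0.0301] len 0.0272 tilt -1.0
B rel [0.009 0.003]
19.75
```

It's rocking about upright and dying down. I'll let it settle before withdrawing.

>>> send_rows([
  [0,0,0,0,0.835],
  [0,0,0,0,0.835],
  [0,0,0,0,0.835],
  [0,0,0,0,0.835],
  [0,0,0,0,0.835],
  [0,0,0,0,0.835],
  [0,0,0,0,0.835],
  [0,0,0,0,0.835],
  [0,0,0,0,0.835],
  [0,0,0,0,0.835],
])

```text
time: 20.75
eef_pos: [0.5378, 0.3415, 0.0778]
tcp_rot: [-0.047, 0.999, -0.0, 0.0]
contact_force: [0.5, 0.3, -0.6]
opening: 0.917
finger_force: 0.0
```

```bash
for i in 1 2 ; do python3 ang.py ; done
```

```text
rows 250.9 274.7 326.7 widths [np.float64(173.0), np.float64(161.7)]
front [ 0.0131  0.0004 -0.0303] back [-0.0136  0.0003 -0.0304] len 0.0267 tilt 0.3
B rel [0.0073 0.0029]
top c world [0.538  0.3419 0.1082] centre world [0.5383 0.3419 0.0582] [ 0.5  0.3 -0.6] [0.5378 0.3415 0.0778]
rows 252.9 277.6 328.9 widths [np.float64(172.7), np.float64(160.8)]
front [ 0.0119  0.0004 -0.0305] back [-0.015   0.0003 -0.0302] len 0.0269 tilt -0.8
B rel [0.0087 0.003 ]
top c world [0.5394 0.342  0.1082] centre world [0.5387 0.3419 0.0582] [-0.5  0.1 -0.4] [0.5378 0.3415 0.0778]
```

It stands upright, about 8 mm from the pad centre (limit 18). I'll withdraw straight up.

>>> send_rows([
  [0,0,-0.01,0,0.835],
  [0,0,-0.02,0,0.835],
  [0,0,-0.035,0,0.835],
  [0,0,-0.06,0,0.835],
  [0,0,-0.1,0,0.835],
  [0,0,-0.14,0,0.835],
  [0,0,-0.15,0,0.835],
  [0,0,-0.15,0,0.835],
  [0,0,-0.15,0,0.835],
  [0,0,-0.15,0,0.835],
  [0,0,-0.15,0,0.835],
  [0,0,-0.15,0,0.835],
])

```text
time: 22.05
eef_pos: [0.5373, 0.3412, 0.2261]
tcp_rot: [-0.047, 0.999, -0.0, -0.001]
contact_force: [-0.0, 0.9, 0.2]
opening: 0.913
finger_force: 0.0
```

Run:
```python
from h import *
togo((.5,.3,.2))
C={n:cam(n)[:2] for n in('top','side')}
for r in range(3):
  g={}
  for n in C:
    im=snap(n,'f'+n);m=masks(im);g[n]=[b for b in blobs(m['green'],10)]
    print(n,[(int(b[0]),b[1].tolist()) for b in g[n]],'red',[b[1].tolist() for b in blobs(m['red'],20)],'or',[b[1].tolist() for b in blobs(m['orange'],20)])
st=ctrl.get_state();im=snap('wrist','fw');K,E,c=cam('wrist',st)
for b in blobs(masks(im)['green'],150):print('w',b[0],b[1],b[2],onz(K,E,b[1],.107).round(4))
for p in((.5383,.342,.107),):print(proj(*C['side'],p),proj(*C['top'],p))
```

```text
t 22.05 at [0.5373 0.3412 0.2261] toolx yaw -174.59 shift mm [ 40.9 -37.5  26.3] turn None F [-0.   0.9  0.2]
top [(290, [177.4, 205.9]), (118, [189.7, 217.8])] red [[345.3, 178.2]] or []
side [(127, [258.2, 119.2]), (13, [256.1, 141.5])] red [[356.9, 191.1]] or [[273.6, 135.5]]
top [(291, [177.5, 205.9]), (118, [189.7, 217.8])] red [[345.3, 178.2]] or []
side [(129, [258.2, 119.3]), (13, [256.1, 141.5])] red [[356.9, 191.1]] or [[273.4, 135.4]]
top [(289, [177.5, 205.9]), (118, [189.7, 217.8])] red [[345.3, 178.2]] or []
side [(130, [258.2, 119.3]), (13, [256.1, 141.5])] red [[356.9, 191.1]] or [[273.4, 135.4]]
w 874 [314.2 157.3] [[282.0, 151.0], [349.0, 151.0], [349.0, 174.0], [282.0, 174.0]] [0.5036 0.3352 0.107 ]
w 2476 [317.8 193.5] [[279.0, 178.0], [357.0, 178.0], [357.0, 209.0], [279.0, 209.0]] [0.5368 0.3416 0.107 ]
[258.0127242  119.62010067] [177.39408276 205.86340635]
```

The cartridge is at rest with its top at (0.538, 0.342, 0.107) in both views, 8 mm from the pad centre. The cap is out and the neighbours haven't moved.

```bash
python3 -c "
from h import *
print(ctrl.sign_off())"
```

```text
the job is handed in; nothing more can be done
None
```

I've handed the job in; no verdict came back: the green-banded cartridge was ejected, drawn out and set down upright and released on the green pad (about 8 mm off centre), and the slide has sprung back.

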